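# Latch both bench power switches on

## Robot

A 6-joint arm with a two-finger parallel gripper is mounted at the origin on the work surface. World frame = base frame: x ahead of the robot, y to its left, z up, the work surface at z = 0. Lengths are in m, angles in rad, forces in N, time in s.
With the tool pointing down it reaches from about 0.3 to 0.775 m from the base axis. Payload 14.6 kg.
Tool frame: the origin (TCP) lies at the very end of the fingers, on their centre line; the grasp point (between the pads) lies 19 mm behind it; z points along the fingers, y is the line along which they close (so a half turn about z gives the same grasp; the last joint's range is limited). The gripper opens to 94 mm and grips with 3 to 60 N. Pads are 16 mm wide; open, the fingers measure 119 mm over their backs; the gripper's body (75 mm by 177 mm) begins 78 mm behind the grasp point.
Start: joints at [1.078, 0.3, 1.521, -0, 1.321, -0.067], TCP at [0.227, 0.501, 0.205] pointing down, gripper open.
Joint ranges: [-3.03, 3.03], [-0.79, 2.21], [0.23, 2.52], [-1.04, 4.18], [0, 3.07], [-2.55, 2.55]. Speed limits (rad/s): [2.22, 2.22, 2.57, 3.14, 3.14, 3.14].

## Interface

Orientations are given as [roll, pitch, yaw] about the fixed x, y, z axes, in that order (R = Rz(yaw) Ry(pitch) Rx(roll)).
In Python, from station import * gives the robot as it stands.
- The arm moves only by the tool jog_arm, never from a script. Its argument "rows" is a list of rows, each a list of 3 entries, a list of its own where there are three numbers: the shift along the tool's x, y, z in m, then the turn about the tool's z in degrees, then the finger opening in m, from 0 to 0.094. A call has 1 to 12 rows; each row shifts and turns the commanded pose from where the row before left it, along the tool's axes as they then stand; what a row does not reach is not made up. A row lasts 1/12 s, in which the tool goes at most 41.7 mm and 7.16 degrees, less where a joint would pass 70% of its speed; a pose out of reach is approached as far as the arm can. A call is refused whole if a number of a shift passes 0.0417 or a number of a turn 7.16, either way. A call with a gripper value outside its range is refused whole. The fingers move at their own pace and stop on an object; "squeeze" is the grip in N (left out, the last holds). Time passes only in rows, so rows that do not move let the fingers close. It gives the time, the measured TCP pose, the force, the opening and the grip force at its end, in the units of the state.
- get_obs(): the state, without advancing time (a new reading comes with each control period).
- camera(name): name is "scene" or "top" or "wrist"; returns a dict with "image" (420x560x3 uint8, red, green, blue), "range_z" (420x560 float32, m along the optical axis (not along the pixel's ray), 0 where there is no reading), "K" (3x3 intrinsics, pixels), "world_from_camera" (4x4, takes a point from camera to world coordinates); the wrist camera has in their place "T_tool_cam" (4x4, takes a point from camera to tool coordinates, whose origin is the TCP and whose axes are the flange's). Camera axes: x right, y up, looking along -z (the intrinsics and any distortion apply to the point x, -y, -z); pixel columns grow to the right and rows downward; lengths in m; the calibration is good to about 2 mm. A picture is of the moment at which its call begins: read the wrist's pose just before it.
- hand_in(): hands the job in; it is judged then, once.
Trained networks look in a picture, given as the dict that the camera call returned (one of the last four; its "shot" number tells which), for a name from the list of things; names that differ only in an ending like _2 or _b are one class to them, and where a whole thing is asked for, a point or a joint stands for the part that bears it (a point fixed in the world has none). Each returns a list of dicts, best first, with "p" (0 to 1); they miss things now and then, are a little off and sometimes report something else, mostly with a low value. They report only what shows in the picture. A call takes as long as a camera call. They do not tell look-alikes from the thing itself.
- search_frame(label, picture): "at" ([column, row] as shares, 0 to 1, of the picture: columns of its width, rows of its height, amid what is visible of it).
- spot_point(label, picture): "at" ([column, row] as shares, 0 to 1, of the picture: columns of its width, rows of its height: a listed point, or the origin of a listed thing).
The state is a dict: "time_s": time; "qpos": joint angles; "joint_vel": joint speeds; "tau": joint torques, N m; "ee_pos": TCP position; "eef_rot": TCP orientation; "force": force on the tool from outside, world axes, zero at the start; "moment": the same for the moment, N m; "grip_width": finger opening in m; "grip_force": force on a finger pad.
Only numpy, scipy, OpenCV 4.12 (cv2) and the standard library are available. Lean on these libraries where they do the work, as an engineer would, in place of code of your own. Each camera call takes 0.05 s, during which the arm holds its last target. There are 200 camera calls.

## Task

Before weighing starts, both push-lock power switches on the bench must be on, that is with their green buttons latched in. Exactly one of them is on already; it is hard to see which, as the buttons lie in wells, but how deep a button stands can be felt with a light touch. Click what is needed, so that both buttons stay latched in when let go, and do not knock over or shove the bottles and the tape dispenser.

Things in the scene. Friction and masses are not known exactly. Their poses are not given: they have to be found in the camera images.
- switch_a_mouth (a point): Centre of the 70 x 70 mm square well (82 mm yellow bezel) in the sloping face of switch a, level with the face. z: square out of the face, 38 deg from vertical; x: up the slope; y: across. The button, a flat green 64 x 64 mm square, fills the well and moves along -z; its top stands 2 mm below this point let out, about 12.5 mm latched in, 21 to 22 mm pushed home.
- switch_b_mouth (a point): The same point and axes on the other, identical switch b. Which of the two is on, and which stands left, changes from start to start.
- switch_a: Fixed grey switch: foot 150 x 130 mm, 185 mm high, with a 130 x 120 mm face sloping 38 deg down towards its own -x, which looks to the robot's right and away from it. A clear guard 4 mm thick, 120 mm wide stands square on the face 59 mm up the slope from the well's centre and rises 50 mm from the face: reach in about square to the face. Origin: middle of the foot's width, underside; z up.
- switch_b: The other switch, identical.
- switch_a_button (a joint): Push-push button of switch a, m pressed in: 0 let out (off), about 0.0105 latched (on), 0.019 to 0.020 home. Spring 3 N when out, 5 N at latched depth, 7 N at home, then a hard stop: pushing with 12 N surely reaches it. Each push to the stop, then let go, changes the state; one that ends before 0.0185 may not. A touch under 2.5 N moves nothing much in either state.
- switch_b_button (a joint): The same for switch b.
- bottle_mid: Amber bottle with black cap, 54 mm across, 105 mm high, standing loose between the switches, on the robot's side; origin at the centre of its underside, z up.
- bottle_left: The same kind of bottle, standing loose to the left of the switches.
- tape_dispenser: Wooden tape dispenser, 190 x 80 x 105 mm, standing loose to the right of the switches; origin at the centre of its underside, x along its length.
Not all that is in view belongs to the job. What is shaped like the bottle_mid but pink or turquoise is not meant.

How it is judged:
By the outcome, as a careful person would: the job done as asked, in the order asked, and still so for the second after the job is handed in, with the robot touching nothing.
It also fails if it takes over 54 s, if anything falls off the work surface, if the arm or the gripper's body presses on something with over 40 N, if the wrist force passes 120 N, or if a joint passes its speed limit or range.

## Working session

There is one attempt and no reset: what is moved stays moved. The work goes in short steps, Python scripts to look and compute and a tool call to move; the robot and the scene stay as the last step left them, time stands still between calls to the robot, and variables do not carry over. Pictures are saved under pics/ and viewed, at most 10 in all, crops included, and the job is handed in when it is done.

Besides the shell and the picture viewer there is one more tool, called after "Emit:" by a JSON object that holds its "fn" and its "kwargs". jog_arm: Moves the arm, as the interface text tells. Its arguments: {"type":"object","properties":{"rows":{"type":"array","items":{"type":"array"}},"squeeze":{"type":"number"}},"required":["rows"]}

```bash
mkdir -p pics; cat > h.py <<'E'
from station import *
import numpy as np, cv2
from scipy.spatial.transform import Rotation as R
def save(n,im): cv2.imwrite(f'pics/{n}.png',im[:,:,::-1])
def pts(c,T=None):
    z=c['range_z'];K=np.array(c['K']);h,w=z.shape
    u,v=np.meshgrid(np.arange(w),np.arange(h))
    P=np.stack([(u-K[0,2])/K[0,0]*z,-(v-K[1,2])/K[1,1]*z,-z],-1)
    T=np.array(c['world_from_camera'] if T is None else T)
    W=P@T[:3,:3].T+T[:3,3]; W[z<=0]=np.nan
    return W
E
python3 - <<'E'
from h import *
o=get_obs();print(o)
ims=[]
for n in ['scene','top']:
    c=camera(n);W=pts(c);ims.append(c['image']);np.savez(f'{n}.npz',W=W,im=c['image'])
    for l in ['switch_a_mouth','switch_a','bottle_mid','tape_dispenser']:
        for f in (spot_point,search_frame):
            for d in f(l,c)[:4]:
                x=int(d['at'][0]*560);y=int(d['at'][1]*420)
                print(n,l,f.__name__,round(d['p'],2),x,y,W[min(y,419),min(x,559)].round(3))
save('st',ims[0]);save('top',ims[1])
E
```

```text
{'time_s': 0.0, 'qpos': array([ 1.07840623e+00,  3.00475311e-01,  1.52157227e+00, -1.22833719e-05,
        1.32064837e+00, -6.66128332e-02]), 'joint_vel': array([ 0.00068864,  0.00053536, -0.00144319, -0.00066746, -0.0011838 ,
       -0.00032486]), 'tau': array([ 8.91903583e-04, -5.31808662e+01, -3.52730048e+01,  7.08295754e-02,
        2.44613760e-02, -4.78972015e-05]), 'ee_pos': array([0.2270614 , 0.50067234, 0.20488773]), 'eef_rot': array([-3.14049101e+00, -6.15684518e-05,  2.71581840e+00]), 'force': array([ 0.57739421,  1.01889785, -0.67804656]), 'moment': array([-0.03705727,  0.00621187, -0.01481522]), 'grip_force': 0.0, 'grip_width': 0.09408050470407196}
scene switch_a_mouth call 0.52 239 253 [ 0.577 -0.225  0.108]
scene switch_a call 0.97 254 270 [ 0.623 -0.222  0.08 ]
scene switch_a call 0.66 317 199 [0.553 0.098 0.074]
scene switch_a call 0.68 318 183 [0.528 0.129 0.101]
scene bottle_mid call 0.88 333 250 [0.683 0.012 0.021]
scene bottle_mid call 0.8 274 223 [ 0.622 -0.152  0.183]
scene bottle_mid call 0.71 251 207 [ 0.397 -0.014  0.023]
scene bottle_mid call 0.67 302 237 [ 
[... 492 characters left out ...]
switch_a call 0.84 216 216 [0.484 0.144 0.178]
top switch_a call 0.84 211 212 [0.495 0.158 0.169]
top switch_a call 0.63 340 195 [ 0.551 -0.163  0.139]
top bottle_mid call 0.82 266 160 [0.655 0.029 0.084]
top bottle_mid call 0.77 271 265 [0.372 0.009 0.107]
top bottle_mid call 0.65 276 233 [ 0.459 -0.002  0.071]
top bottle_mid call 0.54 275 197 [0.556 0.003 0.073]
top bottle_mid call 0.97 267 157 [0.657 0.026 0.107]
top bottle_mid call 0.75 276 193 [0.565 0.    0.083]
top bottle_mid call 0.71 270 263 [0.377 0.011 0.107]
top bottle_mid call 0.66 301 277 [ 0.344 -0.068  0.105]
top tape_dispenser call 0.94 429 240 [ 0.457 -0.421  0.015]
top tape_dispenser call 0.9 432 234 [ 0.474 -0.431  0.01 ]
```

View pics/st.png

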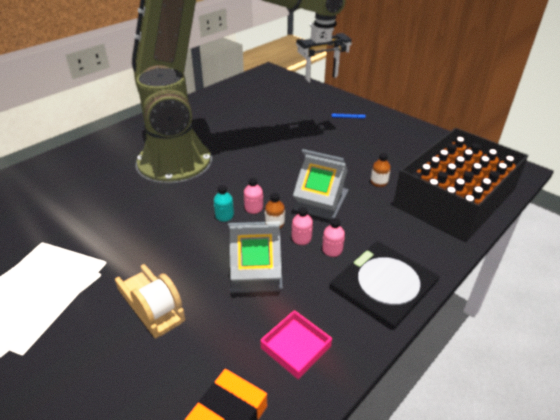

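View pics/top.png

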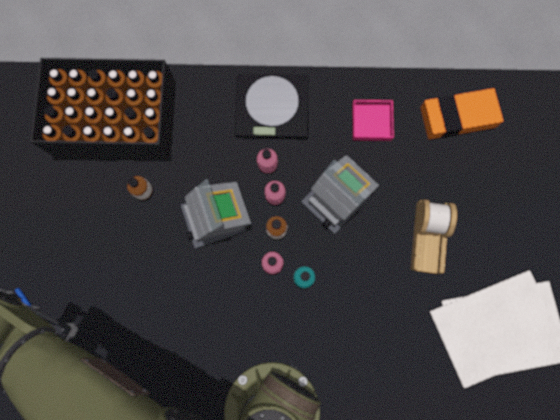

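The scene view shows two grey switches: the left one at about (318,183), the right one at (254,262). In the top view they are at (216,212) and (340,195), with bottles between them and the tape dispenser at (435,235). Next I'll measure the bezels and buttons.

```bash
python3 - <<'E'
from h import *
for n in ['scene','top']:
    d=np.load(f'{n}.npz');W=d['W'];im=d['im'];hsv=cv2.cvtColor(im,cv2.COLOR_RGB2HSV)
    H,S,V=hsv[...,0].astype(int),hsv[...,1],hsv[...,2]
    g=((H>45)&(H<80)&(S>110)&(V>60)).astype(np.uint8)
    nl,lab,st,ce=cv2.connectedComponentsWithStats(g)
    for i in range(1,nl):
        if st[i,4]<80: continue
        m=lab==i
        ring=(cv2.dilate(m.astype(np.uint8),np.ones((15,15)))>0)
        y=ring&(H>12)&(H<32)&(S>110)&(V>70)
        G=W[cv2.erode(m.astype(np.uint8),np.ones((5,5)))>0];G=G[~np.isnan(G[:,0])]
        Y=W[y];Y=Y[~np.isnan(Y[:,0])]
        def fit(P):
            k=np.ones(len(P),bool)
            for _ in range(4):
                c=P[k].mean(0);nn=np.linalg.svd(P[k]-c)[2][2];nn*=np.sign(nn[2])
                r=(P-c)@nn;k=abs(r)<max(.003,1.5*r[k].std())
            return c,nn,r[k].std(),k.sum()
        c,nn,s,k=fit(G);cy,ny,sy,ky=fit(Y)
        poly=cv2.minAreaRect(np.argwhere(ring&(m|y))[:,::-1].astype(np.float32))
        print(n,ce[i].round(),'G',c.round(4),nn.round(3),'tilt',np.degrees(np.arccos(nn[2])).round(1),'az',np.degrees(np.arctan2(nn[1],nn[0])).round(1),s.round(4),k)
        print('   Y',cy.round(4),ny.round(3),np.degrees(np.arccos(ny[2])).round(1),np.degrees(np.arctan2(ny[1],ny[0])).round(1),sy.round(4),ky,'depth',((cy-c)@nn).round(4),'Ymid',((Y.min(0)+Y.max(0))/2).round(4))
    if n=='top':
        for nm,(a,b,cc,dd) in {'L':(170,260,170,250),'R':(295,385,145,240)}.items():
            p=W[cc:dd,a:b];q=p[p[...,2]>.17];print(nm,'max z',np.nanmax(p[...,2]),'high mean',q.mean(0))
        big=cv2.resize(im[140:260,170:390],None,fx=3.6,fy=3.6,interpolation=cv2.INTER_CUBIC);save('topz',big)
E
```

```text
scene [319. 180.] G [0.5244 0.1359 0.1069] [ 0.188 -0.593  0.783] tilt 38.5 az -72.4 0.0015 201
   Y [0.5236 0.1361 0.1101] [ 0.218 -0.573  0.79 ] 37.8 -69.2 0.0016 175 depth 0.0022 Ymid [0.5245 0.1365 0.1021]
scene [255. 252.] G [ 0.5965 -0.1903  0.0989] [ 0.431 -0.416  0.801] tilt 36.8 az -44.0 0.0015 391
   Y [ 0.6018 -0.1971  0.1091] [ 0.445 -0.421  0.791] 37.8 -43.4 0.0015 276 depth 0.0133 Ymid [ 0.5983 -0.1957  0.0998]
top [224. 205.] G [0.5247 0.1334 0.1066] [ 0.222 -0.586  0.78 ] tilt 38.8 az -69.3 0.0015 164
   Y [0.5267 0.1203 0.0993] [ 0.231 -0.588  0.775] 39.2 -68.5 0.0015 108 depth 0.0025 Ymid [0.5261 0.1279 0.0991]
L max z 0.1920288119268556 high mean [0.51634819 0.15483513 0.17992403]
R max z 0.1898027791803587 high mean [ 0.58518793 -0.18164304  0.17934962]
```

View pics/topz.png

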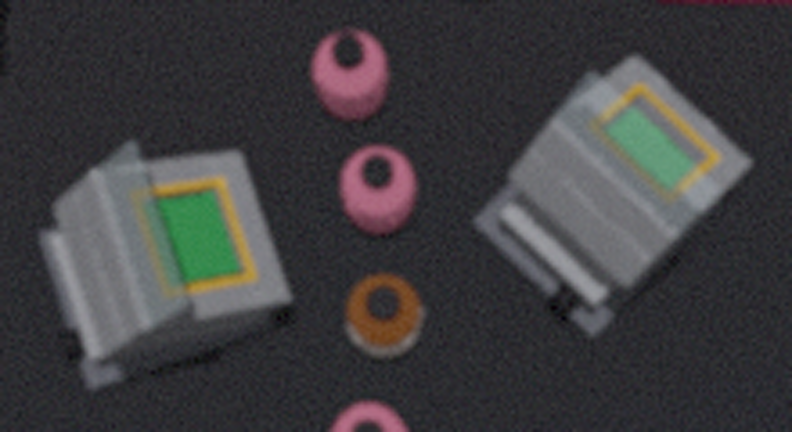

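Depth from both cameras agrees. The left button stands about 2 mm deep (out, so off), and the right about 13 mm (latched, so on). The left press itself will confirm this by touch. The tool stays vertical, so I'll press diagonally along the face normal, clear of the guard. Before that I need a closer measurement.

```bash
python3 - <<'E'
from h import *
c=camera('wrist');print(np.array(c['T_tool_cam']).round(4),c['K'])
save('w0',c['image'])
o=get_obs();Rm=R.from_euler('xyz',o['eef_rot']).as_matrix()
print(Rm.round(3)); print(Rm.T@(np.array([.565,.03,.305])-o['ee_pos']))
E
```

```text
[[ 6.000e-04  9.730e-01  2.310e-01  6.750e-02]
 [ 1.000e+00 -4.000e-04 -7.000e-04 -6.000e-04]
 [-6.000e-04  2.310e-01 -9.730e-01 -1.791e-01]
 [ 0.000e+00  0.000e+00  0.000e+00  1.000e+00]] [[335.48966185   0.         281.36715952]
 [  0.         335.48966185 208.62289947]
 [  0.           0.           1.        ]]
[[-0.911  0.413  0.   ]
 [ 0.413  0.911  0.   ]
 [-0.     0.    -1.   ]]
[-0.5021435  -0.28930967 -0.09955372]
```

View pics/w0.png

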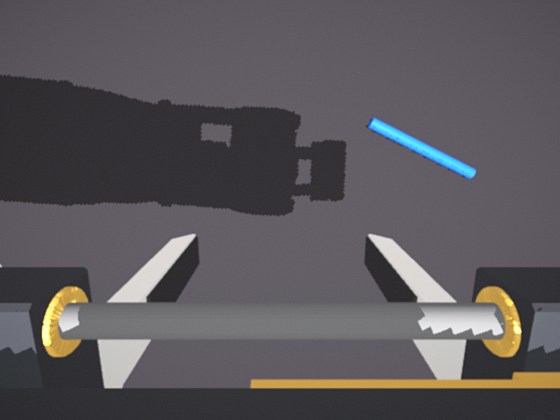

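The wrist view shows only the open fingers and a blue pen at (420,150). Next is a sub-pixel bezel centre from the scene picture, using pixel rays cut with the face plane.

```bash
cat > meas.py <<'E'
from h import *
def face(c,T,box,az0,c0):
    """pixel rays of bezel+button cut with face plane through c0 -> centre, az"""
    f=4;K=np.array(c['K']);im=c['image'];a,b,r,s=box
    big=cv2.resize(im[r:s,a:b],None,fx=f,fy=f,interpolation=cv2.INTER_LINEAR)
    h=cv2.cvtColor(big,cv2.COLOR_RGB2HSV);H,S,V=[h[...,i].astype(int) for i in range(3)]
    m=((H>12)&(H<85)&(S>100)&(V>60)).astype(np.uint8)
    n,l,st,_=cv2.connectedComponentsWithStats(m);m=(l==1+st[1:,4].argmax())
    v,u=np.nonzero(m);u=(u+.5)/f-.5+a;v=(v+.5)/f-.5+r
    d=np.stack([(u-K[0,2])/K[0,0],-(v-K[1,2])/K[1,1],-np.ones(len(u))],-1)@T[:3,:3].T
    az=np.radians(az0);t=np.radians(38);nn=np.array([np.sin(t)*np.cos(az),np.sin(t)*np.sin(az),np.cos(t)])
    P=T[:3,3]+d*(((c0-T[:3,3])@nn)/(d@nn))[:,None]
    up=np.array([-np.cos(t)*np.cos(az),-np.cos(t)*np.sin(az),np.sin(t)]);ac=np.cross(nn,up)
    q=np.stack([(P-c0)@up,(P-c0)@ac],-1).astype(np.float32)*1000
    (cx,cy),wh,ang=cv2.minAreaRect(q)
    lo,hi=np.percentile(q,[1,99],axis=0);mid=(lo+hi)/2
    print('rect c',round(cx,1),round(cy,1),np.round(wh,1),round(ang,1),'mean',q.mean(0).round(1),'ext',(hi-lo).round(1),'->',(c0+up*cx/1e3+ac*cy/1e3).round(4),(c0+up*q[:,0].mean()/1e3+ac*q[:,1].mean()/1e3).round(4))
E
python3 - <<'E'
from meas import *
c=camera('scene');T=np.array(c['world_from_camera'])
for az in (-72,-70,-68): face(c,T,(285,355,150,215),az,np.array([.5236,.1361,.1101]))
E
```

```text
rect c -0.5 -0.3 [83.6 85.6] 1.8 mean [-0.9 -0.9] ext [81.6 82.2] -> [0.524  0.1358 0.1098] [0.5246 0.1357 0.1096]
rect c -0.5 -0.4 [83.5 85.1] 0.5 mean [-0.9 -0.8] ext [81.5 81.6] -> [0.5241 0.1359 0.1098] [0.5246 0.1357 0.1096]
rect c -0.5 -0.5 [84.7 83.5] 89.2 mean [-0.9 -0.8] ext [81.5 81.2] -> [0.5243 0.1359 0.1098] [0.5246 0.1358 0.1095]
```

Emit:
{"fn": "jog_arm", "kwargs": {"rows": [[[0, 0, -0.035], 0, 0], [[0, 0, -0.035], 0, 0], [[0, 0, -0.035], 0, 0], [[0, 0, 0], 0, 0]]}}

```text
time_s: 1.33
ee_pos: [0.2278, 0.5021, 0.3175]
eef_rot: [3.132, 0.001, 2.716]
force: [-0.0, 0.1, -0.2]
grip_width: 0.0708
grip_force: 0.0
```

Emit:
{"fn": "jog_arm", "kwargs": {"rows": [[[0, 0, 0], 6.45, 0], [[0, 0, 0], 6.45, 0], [[0, 0, 0], 6.45, 0], [[0, 0, 0], 6.45, 0], [[0, 0, 0], 6.45, 0], [[0, 0, 0], 6.45, 0], [[0, 0, 0], 6.45, 0], [[-0.037, 0.0107, 0.001], 0, 0], [[-0.037, 0.0107, 0.001], 0, 0], [[-0.037, 0.0107, 0.001], 0, 0], [[-0.037, 0.0107, 0.001], 0, 0], [[-0.037, 0.0107, 0.001], 0, 0]]}}

```text
time_s: 2.33
ee_pos: [0.3426, 0.3447, 0.3053]
eef_rot: [3.141, -0.0, 1.928]
force: [1.0, 0.3, 0.2]
grip_width: 0.0003
grip_force: 0.0
```

Emit:
{"fn": "jog_arm", "kwargs": {"rows": [[[-0.037, 0.0107, 0.001], 0, 0], [[-0.037, 0.0107, 0.001], 0, 0], [[-0.037, 0.0107, 0.001], 0, 0], [[-0.037, 0.0107, 0.001], 0, 0], [[-0.037, 0.0107, 0.001], 0, 0], [[-0.037, 0.0107, 0.001], 0, 0], [[-0.037, 0.0107, 0.001], 0, 0], [[-0.037, 0.0107, 0.001], 0, 0], [[-0.037, 0.0107, 0.001], 0, 0], [[0, 0, 0], 0, 0], [[0, 0, 0], 0, 0]]}}

```text
time_s: 3.25
ee_pos: [0.549, 0.0665, 0.2956]
eef_rot: [-3.141, -0.0, 1.925]
force: [-0.0, 0.5, 0.8]
grip_width: 0.0005
grip_force: 0.0
```

```bash
cat > go.py <<'E'
from h import *
M=np.array([.5243,.1358,.1097]);az=np.radians(-69.5);t=np.radians(38)
n=np.array([np.sin(t)*np.cos(az),np.sin(t)*np.sin(az),np.cos(t)])
h=-np.array([np.cos(az),np.sin(az),0]);up=np.cos(t)*h+np.array([0,0,np.sin(t)])
def rel():
    o=get_obs();Rm=R.from_euler('xyz',o['eef_rot']).as_matrix();p=o['ee_pos']
    e=p+.008*h-M;ac=np.cross(n,up)
    print('t',o['time_s'],'p',p.round(4),'rot',np.degrees(o['eef_rot']).round(2),'w',o['grip_width'].round(4))
    print('edge s,across,out mm',1e3*np.array([e@up,e@ac,e@n]).round(4),'F tool',(Rm.T@o['force']).round(2),'F.n',(o['force']@n).round(2))
    for d in (40,2): print('to out',d,'s-1.5: tool shift',(Rm.T@(M-.0015*up+d*1e-3*n-.008*h-p)).round(4))
rel()
E
python3 go.py
```

```text
Traceback (most recent call last):
  File "go.py", line 11, in <module>
    rel()
    ~~~^^
  File "go.py", line 8, in rel
    print('t',o['time_s'],'p',p.round(4),'rot',np.degrees(o['eef_rot']).round(2),'w',o['grip_width'].round(4))
                                                                                     ^^^^^^^^^^^^^^^^^^^^^
AttributeError: 'float' object has no attribute 'round'
```

```bash
sed -i "s/o\['grip_width'\].round(4)/o['grip_width']/" go.py; python3 go.py
```

```text
t 3.25 p [0.549  0.0665 0.2956] rot [-1.7994e+02 -2.0000e-02  1.1030e+02] w 0.0005248649731634463
edge s,across,out mm [ 62.8   1.1 186.9] F tool [ 0.49  0.16 -0.76] F.n 0.3
to out 40 s-1.5: tool shift [0.0397 0.0011 0.1553]
to out 2 s-1.5: tool shift [0.0631 0.0011 0.1853]
```

Emit:
{"fn": "jog_arm", "kwargs": {"rows": [[[0.008, 0, 0.031], 0, 0], [[0.008, 0, 0.031], 0, 0], [[0.008, 0, 0.031], 0, 0], [[0.008, 0, 0.031], 0, 0], [[0.008, 0, 0.031], 0, 0], [[0, 0, 0], 0, 0], [[0, 0, 0], 0, 0], [[0, 0, 0], 0, 0]]}}

```text
time_s: 3.92
ee_pos: [0.5353, 0.1057, 0.1436]
eef_rot: [3.139, 0.001, 1.929]
force: [0.3, -0.2, 0.2]
grip_width: 0.0003
grip_force: 0.0
```

```bash
python3 go.py; python3 - <<'E'
from h import *
c=camera('scene');save('s1',cv2.resize(c['image'][90:240,220:420],None,fx=4,fy=4,interpolation=cv2.INTER_CUBIC))
E
```

```text
t 3.9167 p [0.5353 0.1057 0.1436] rot [1.7986e+02 3.0000e-02 1.1050e+02] w 0.0003143450496711347
edge s,across,out mm [ 2.   0.2 41.5] F tool [-0.28  0.19 -0.22] F.n 0.35
to out 40 s-1.5: tool shift [-0.0018  0.0002  0.0033]
to out 2 s-1.5: tool shift [0.0216 0.0001 0.0332]
```

View pics/s1.png

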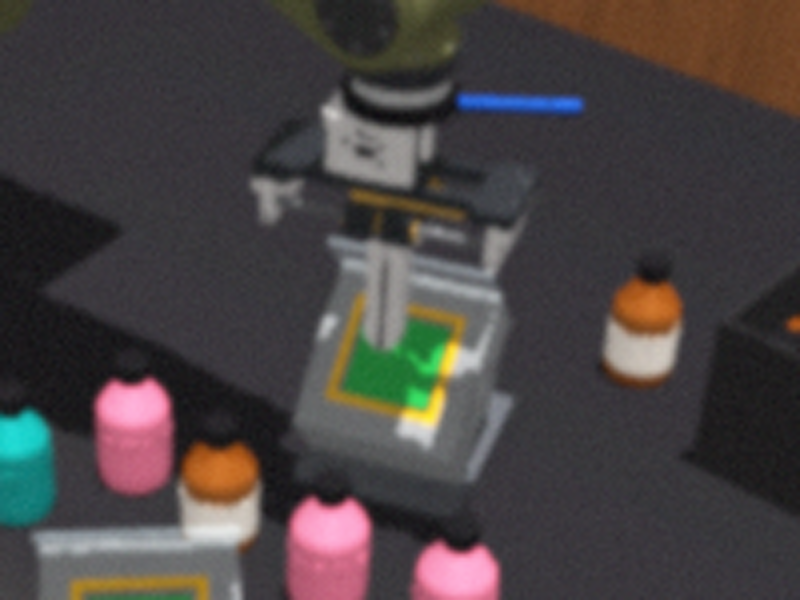

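The scene crop shows the closed fingers at about (385,340), over the left button and in front of the guard. Moving in along the normal now.

Emit:
{"fn": "jog_arm", "kwargs": {"rows": [[[0.0055, 0, 0.009], 0, 0], [[0.0055, 0, 0.009], 0, 0], [[0.0055, 0, 0.009], 0, 0], [[0, 0, 0], 0, 0], [[0, 0, 0], 0, 0], [[0, 0, 0], 0, 0]]}}

```text
time_s: 4.47
ee_pos: [0.5289, 0.1209, 0.1146]
eef_rot: [3.142, 0.0, 1.928]
force: [-0.7, -0.9, 0.3]
grip_width: 0.0005
grip_force: 0.0
```

```bash
python3 go.py
```

```text
t 4.4667 p [0.5289 0.1209 0.1146] rot [179.99   0.   110.46] w 0.0004870266668618959
edge s,across,out mm [-3.   0.9  8.5] F tool [-0.58 -0.94 -0.27] F.n 0.57
to out 40 s-1.5: tool shift [-0.0182  0.0009 -0.0257]
to out 2 s-1.5: tool shift [0.0052 0.0009 0.0042]
```

Emit:
{"fn": "jog_arm", "kwargs": {"rows": [[[0.003, 0, 0.003], 0, 0], [[0.003, 0, 0.0026], 0, 0], [[0, 0, 0], 0, 0], [[0, 0, 0], 0, 0], [[0, 0, 0], 0, 0]]}}

```text
time_s: 4.88
ee_pos: [0.5268, 0.1264, 0.1089]
eef_rot: [3.141, 0.0, 1.928]
force: [1.1, -0.4, 1.1]
grip_width: 0.0002
grip_force: 0.0
```

Emit:
{"fn": "jog_arm", "kwargs": {"rows": [[[0.0012, 0, 0.0016], 0, 0], [[0, 0, 0], 0, 0], [[0, 0, 0], 0, 0]]}}

```text
time_s: 5.13
ee_pos: [0.5264, 0.1275, 0.1074]
eef_rot: [3.141, 0.0, 1.928]
force: [-0.2, -0.4, 0.5]
grip_width: 0.0006
grip_force: 0.9
```

```bash
python3 go.py
```

```text
t 5.1333 p [0.5264 0.1275 0.1074] rot [1.7998e+02 1.0000e-02 1.1045e+02] w 0.0006481242225784857
edge s,across,out mm [-1.8  0.9 -1.5] F tool [-0.33 -0.3  -0.54] F.n 0.63
to out 40 s-1.5: tool shift [-0.0253  0.0009 -0.0329]
to out 2 s-1.5: tool shift [-0.0019  0.0009 -0.0029]
```

Emit:
{"fn": "jog_arm", "kwargs": {"rows": [[[0.0006, 0, 0.0008], 0, 0], [[0, 0, 0], 0, 0], [[0, 0, 0], 0, 0]]}}

```text
time_s: 5.38
ee_pos: [0.5262, 0.1281, 0.1066]
eef_rot: [3.141, 0.0, 1.928]
force: [1.0, -1.1, 2.4]
grip_width: 0.0008
grip_force: 1.6
```

Emit:
{"fn": "jog_arm", "kwargs": {"rows": [[[0.0006, 0, 0.0008], 0, 0], [[0, 0, 0], 0, 0], [[0, 0, 0], 0, 0]]}}

```text
time_s: 5.63
ee_pos: [0.526, 0.1287, 0.1057]
eef_rot: [3.141, 0.0, 1.928]
force: [1.1, -1.8, 3.3]
grip_width: 0.0003
grip_force: 1.7
```

Emit:
{"fn": "jog_arm", "kwargs": {"rows": [[[0.0006, 0, 0.0008], 0, 0], [[0, 0, 0], 0, 0], [[0, 0, 0], 0, 0]]}}

```text
time_s: 5.88
ee_pos: [0.5257, 0.1293, 0.1048]
eef_rot: [3.141, 0.0, 1.928]
force: [2.3, -1.8, 2.4]
grip_width: 0.0002
grip_force: 1.8
```

Emit:
{"fn": "jog_arm", "kwargs": {"rows": [[[0.0006, 0, 0.0008], 0, 0], [[0, 0, 0], 0, 0], [[0, 0, 0], 0, 0]]}}

```text
time_s: 6.13
ee_pos: [0.5255, 0.1299, 0.1041]
eef_rot: [3.141, -0.0, 1.928]
force: [1.2, -1.2, 3.5]
grip_width: 0.0005
grip_force: 1.9
```

```bash
python3 go.py
```

```text
t 6.1333 p [0.5255 0.1299 0.1041] rot [179.99  -0.   110.46] w 0.0004983974663131953
edge s,across,out mm [-1.9  1.  -5.7] F tool [-1.57  0.71 -3.54] F.n 3.76
to out 40 s-1.5: tool shift [-0.0278  0.001  -0.0362]
to out 2 s-1.5: tool shift [-0.0045  0.001  -0.0063]
```

Contact came about 2 mm below the face at about 3 N, and the button yields, so the left button is let out. I'll push it home.

Emit:
{"fn": "jog_arm", "kwargs": {"rows": [[[0.0025, 0, 0.0032], 0, 0], [[0.0025, 0, 0.0032], 0, 0], [[0.0025, 0, 0.0032], 0, 0], [[0, 0, 0], 0, 0], [[0, 0, 0], 0, 0]]}}

```text
time_s: 6.55
ee_pos: [0.523, 0.1369, 0.0946]
eef_rot: [3.141, 0.0, 1.928]
force: [1.8, -2.8, 5.8]
grip_width: 0.0006
grip_force: 3.2
```

Emit:
{"fn": "jog_arm", "kwargs": {"rows": [[[0.0012, 0, 0.0016], 0, 0], [[0, 0, 0], 0, 0], [[0, 0, 0], 0, 0]]}}

```text
time_s: 6.8
ee_pos: [0.5226, 0.1379, 0.0931]
eef_rot: [3.141, 0.0, 1.928]
force: [1.8, -3.0, 5.7]
grip_width: 0.0006
grip_force: 3.5
```

```bash
python3 go.py
```

```text
t 6.8 p [0.5226 0.1379 0.0931] rot [1.7997e+02 2.0000e-02 1.1046e+02] w 0.000588971611533123
edge s,across,out mm [ -1.9   0.9 -19.6] F tool [-3.49  0.65 -5.67] F.n 6.62
to out 40 s-1.5: tool shift [-0.0364  0.0009 -0.0472]
to out 2 s-1.5: tool shift [-0.013   0.0009 -0.0172]
```

Emit:
{"fn": "jog_arm", "kwargs": {"rows": [[[0.0009, 0, 0.0012], 0, 0], [[0, 0, 0], 0, 0], [[0, 0, 0], 0, 0]]}}

```text
time_s: 7.05
ee_pos: [0.5224, 0.1386, 0.0921]
eef_rot: [3.141, 0.001, 1.928]
force: [1.0, -4.3, 8.4]
grip_width: 0.0002
grip_force: 4.6
```

Emit:
{"fn": "jog_arm", "kwargs": {"rows": [[[0.0006, 0, 0.0008], 0, 0], [[0, 0, 0], 0, 0], [[0, 0, 0], 0, 0]]}}

```text
time_s: 7.3
ee_pos: [0.5225, 0.1387, 0.092]
eef_rot: [3.14, 0.001, 1.927]
force: [-0.8, -9.3, 15.0]
grip_width: 0.0005
grip_force: 8.5
```

```bash
python3 go.py
```

```text
t 7.3 p [0.5225 0.1387 0.092 ] rot [1.7992e+02 8.0000e-02 1.1044e+02] w 0.0005208217116100946
edge s,across,out mm [ -2.    0.7 -20.9] F tool [ -8.47  -4.03 -15.  ] F.n 17.02
to out 40 s-1.5: tool shift [-0.0372  0.0008 -0.0483]
to out 2 s-1.5: tool shift [-0.0138  0.0007 -0.0184]
```

Emit:
{"fn": "jog_arm", "kwargs": {"rows": [[[0.0003, 0, 0.0004], 0, 0], [[0, 0, 0], 0, 0], [[0, 0, 0], 0, 0]]}}

```text
time_s: 7.55
ee_pos: [0.5225, 0.1387, 0.0919]
eef_rot: [3.14, 0.002, 1.927]
force: [-0.9, -12.1, 18.7]
grip_width: 0.0007
grip_force: 10.6
```

Emit:
{"fn": "jog_arm", "kwargs": {"rows": [[[-0.0062, 0, -0.0079], 0, 0], [[-0.0062, 0, -0.0079], 0, 0], [[-0.0062, 0, -0.0079], 0, 0], [[-0.0062, 0, -0.0079], 0, 0], [[-0.018, 0, -0.023], 0, 0], [[-0.018, 0, -0.023], 0, 0], [[-0.018, 0, -0.03], 0, 0], [[-0.01, 0, -0.04], 0, 0], [[0, 0, -0.04], 0, 0], [[0, 0, 0], 0, 0], [[0, 0, 0], 0, 0]]}}

```text
time_s: 8.47
ee_pos: [0.5533, 0.0561, 0.2803]
eef_rot: [3.138, 0.001, 1.927]
force: [0.6, 0.3, -1.0]
grip_width: 0.0006
grip_force: 0.0
```

```bash
cat > chk.py <<'E'
from h import *
c=camera('scene');W=pts(c);im=c['image'];h=cv2.cvtColor(im,cv2.COLOR_RGB2HSV)
H,S,V=h[...,0].astype(int),h[...,1],h[...,2]
nl,lab,st,ce=cv2.connectedComponentsWithStats(((H>45)&(H<80)&(S>110)&(V>60)).astype(np.uint8))
for i in range(1,nl):
    if st[i,4]<80: continue
    m=(lab==i).astype(np.uint8)
    y=(cv2.dilate(m,np.ones((15,15)))>0)&(H>12)&(H<32)&(S>110)
    a=np.radians(-69.5 if ce[i][1]<215 else -44);n=np.array([.6157*np.cos(a),.6157*np.sin(a),.788])
    g=W[cv2.erode(m,np.ones((5,5)))>0]@n
    print(ce[i].round(),st[i,4],'depth mm',1e3*(np.nanmedian(W[y]@n)-np.nanmedian(g)))
save('end%d'%c['shot'],cv2.resize(im[120:300,200:440],None,fx=3.3,fy=3.3))
print(c['shot'],get_obs()['time_s'],get_obs()['force'])
E
python3 chk.py
```

```text
[319. 180.] 424 depth mm 13.697469847240255
[255. 252.] 670 depth mm 12.985390481561442
6 8.5167 [ 0.2929807   0.08548398 -0.21729849]
```

View pics/end6.png

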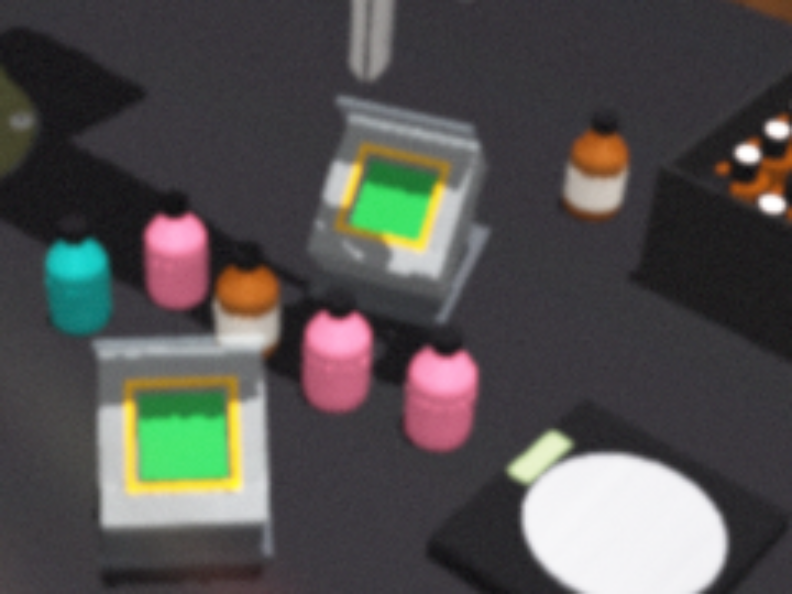

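Both buttons, at about (395,200) and (180,440), sit equally deep with the same shadow band. The bottles in view are standing, and the fingers are clear at (370,60).

```bash
python3 -c "
from station import *
print(hand_in())"
```

```text
the job is handed in; nothing more can be done
None
```

Both switches are on and the job is handed in: the left one was off, so I clicked it once until it latched; the right one was already on going by camera depth (about 13 mm deep), so I left it untouched, and I moved none of the bottles or the tape dispenser.

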